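# Serve a bread bun with tongs in an aircraft galley

### The arm

A 6-joint arm with a two-finger parallel gripper is mounted at the origin on the work surface. World frame = base frame: x ahead of the robot, y to its left, z up, the work surface at z = 0. Lengths are in m, angles in rad, forces in N, time in s.
With the tool pointing down it reaches from about 0.4 to 0.825 m from the base axis. Payload 7 kg.
Tool frame: the origin (TCP) lies midway between the tips of the shut fingers; the grasp point (between the pads) lies arm.hold_point_z behind it (arm.hold_point_z is the distance from the TCP to the grasp point, in m); z points along the fingers, y is the line along which they close (so a half turn about z gives the same grasp; the last joint's range is limited). The gripper opens to 88 mm and grips with 3 to 60 N. Pads are 19 mm wide; open, the fingers measure 130 mm over their backs; the gripper's body (78 mm by 193 mm) begins 47 mm behind the grasp point.
Start: joints at [1.549, 0.359, 0.012, 0, -1.224, -0.288], TCP at [0.206, 0.643, 0.227] pointing down, gripper open.
Joint ranges: [-3.07, 3.07], [-1.43, 2.12], [-1.02, 1.25], [-3.03, 1.67], [-3.05, -0], [-3.03, 3.03]. Speed limits (rad/s): [2.39, 2.39, 3.01, 3.14, 3.14, 3.14].

### API

Orientations are given as [roll, pitch, yaw] about the fixed x, y, z axes, in that order (R = Rz(yaw) Ry(pitch) Rx(roll)).
In Python, from station import arm gives the robot as it stands.
- The arm moves only by the shell command python3 -m crank 'ROWS' [OPENING] [FORCE]. ROWS is JSON, a list that holds one entry, the list of rows, each a list of 4 numbers: the shift along the tool's x, y, z in units of 25 mm (1.0 is 25 mm), then the turn about the tool's z in units of 5 degrees (1.0 is 5 degrees). A call has 1 to 12 rows; each row is the pose to reach, as a shift and turn from the pose commanded when the call began, along the tool's axes at that moment; what a row does not reach only later rows make up. A row lasts 1/8 s, in which the tool goes at most 62.5 mm and 10.7 degrees, less where a joint would pass 70% of its speed; a pose out of reach is approached as far as the arm can. A call with a gripper value outside its range is refused whole. OPENING is the closure, from 0 (fully open) to 1 (shut), set as the call begins (- or left out, the last holds). The fingers move at their own pace and stop on an object; FORCE is the grip in N (left out, the last holds). Time passes only in rows, so rows that repeat a pose let the fingers close. It gives the time, the measured TCP pose, the force, the opening and the grip force at its end, in the units of the state.
- arm.get_state(): the state, without advancing time (a new reading comes with each control period).
- arm.grab_frame(name): name is "side" or "top"; returns (picture, depth): 420x560x3 uint8, red, green, blue; 420x560 float32, m along the optical axis (not along the pixel's ray), 0 where there is no reading.
- arm.get_calibration(name): a dict with "mtx" (3x3 intrinsics, pixels), "R" (3x3) and "t" (3): a world point X has camera coordinates R X + t. Camera axes: x right, y down, z forward; pixel columns grow to the right and rows downward; lengths in m; the calibration is good to about 2 mm. A picture is of the moment at which its call begins. get_calibration takes no time and is no camera call.
- arm.job_done(): hands the job in; it is judged then, once.
Trained networks look in the newest picture that a camera, given by its name, has taken for a name from the list of things; names that differ only in an ending like _2 or _b are one class to them, and where a whole thing is asked for, a point or a joint stands for the part that bears it (a point fixed in the world has none). Each returns a list of dicts, best first, with "score" (0 to 1); they miss things now and then, are a little off and sometimes report something else, mostly with a low value. They report only what shows in the picture. A call takes as long as a camera call. They do not tell look-alikes from the thing itself.
- arm.recognise(thing, camera): "extent" ([left, top, width, height] in pixels, round what is visible of it).
- arm.trace(thing, camera): "mask" (420x560 bool, what is visible of it) and "extent" ([left, top, width, height] in pixels, round what is visible of it).
The state is a dict: "t": time; "q": joint angles; "qd": joint speeds; "joint_efforts": joint torques, N m; "eef_pos": TCP position; "ee_rot": TCP orientation; "force": force on the tool from outside, world axes, zero at the start; "moment": the same for the moment, N m; "width": finger opening in m; "gripper_force": force on a finger pad.
Only numpy, scipy, OpenCV 4.12 (cv2) and the standard library are available. Lean on these libraries where they do the work, as an engineer would, in place of code of your own. Each camera call takes 0.05 s, during which the arm holds its last target. There are 200 camera calls.

### The job

Pick up the sprung serving tongs from their rest, take the round bun off the bread board with them and finish holding the bun still in the closed tongs over the middle of the empty side plate on the meal tray, about 10 cm above it. The program ends while still holding: put nothing down. Touch the bun with the tongs only, never with the gripper, and leave the long roll, the cup and the milk jug where they are.

Things in the scene. Friction and masses are not known exactly. Their poses are not given: they have to be found in the camera images.
- tongs_grip (a point): Steel serving tongs, 200 mm long, lying flat on the rest, arms spread level. Point: midway between the two upright outer grip plates (each 36 mm long, 20 mm tall, 55 mm over their outsides when open), half-way up, 28 mm above the work surface at the start. x along the centre line to the claws, y the way the tongs close, z up. Pivot 80 mm behind. About 105 g, balanced at this point.
- tongs_claws (a point): Midway between the tongs' two claws, 90 mm ahead (+x) of the grip point at the same height; axes as there. Claws are shallow inward-facing hollows 38 mm long, 26 mm tall (13 mm above and below this point), with a clear gap of about 75 mm when open. 1 mm less width at the grip plates closes the claws by about 2.1 mm; both arms move alike.
- tongs_left (a joint): Closing angle of each tong arm, rad: 0 open (a spring holds it there), about 0.09 closed on the bun, 0.19 fully closed on nothing. Squeezing at the grip plates starts to move the arms at about 7 N a side and takes about 10 N a side at the bun, where the plates are about 40 mm over their outsides; squeeze with about 25 N to hold the bun well.
- rest: Tong rest, fixed: dark steel plate 200 x 110 mm, 3 mm thick, with two ridges along y, 8 mm thick and rising to 20 mm, 66 mm behind and 52 mm ahead (x) of its origin; between them, beside the grip plates, it is open down to the plate. Origin on the work surface below the tongs' grip point; x towards the claws of the tongs lying on it.
- bun_center (a point): The round bun: bread, 50 mm across, 36 mm tall, flat underside, widest at half height, about 35 g, firm. On the bread board beside the long roll, 100 mm from it centre to centre. This point is its centre, half-way up (36 mm above the work surface at the start), z up.
- long_roll_center (a point): The long roll (leave alone): bread, 85 mm long along its x, 42 mm wide, 34 mm tall, on the bread board with its length roughly along the board's x. The point is its centre, half-way up.
- board: Wooden bread board, fixed: 140 mm (x) by 200 mm (y), 18 mm thick. Origin at the centre of its underside, on the work surface. The bun and the long roll lie about 50 mm either side of its centre along its y; either may be on either side. Its -x edge faces the robot and is free to approach.
- plate_center (a point): Middle of the empty round side plate, 120 mm across with a 10 mm high rim, on the fixed meal tray (260 mm in x, 180 mm in y, 10 mm thick, dark red placemat). The point lies on the plate's inner floor, 15 mm above the work surface, in the half of the tray nearer the robot, 50 mm from the tray's centre; axes as the tray, x away from the robot, z up.
- cup: White mug (leave alone), 72 mm across and 50 mm tall, with a handle, standing on the far half of the meal tray, about 125 mm beyond the plate's middle. Origin at the centre of its underside.
- jug: Small steel milk jug (leave alone), 72 mm across, 80 mm tall, with a handle, standing on the counter beyond the other things. Origin at the centre of its underside.
There are look-alikes about, which are no part of the job. What is shaped like the rest but pink is not meant.

How it is judged:
On the way, in this order (a step that is already met when the one before it is completed fails the run):
1. the tongs are gripped and lifted off their rest (contact force between the fingers and tongs above 1 N and height (world z) of tongs_grip above 0.04 m and contact force between tongs and rest below 0.05 N and distance of bun_center from where it was at the start of the episode below 0.03 m), for 0.2 s.
2. the bun is held in the tongs, lifted clear of the board (contact force between the fingers and tongs above 1 N and contact force between tongs and bun above 0.3 N and contact force between the fingers and bun below 0.2 N and height (world z) of bun_center above 0.05 m and contact force between bun and board below 0.05 N), for 0.2 s.
At the end, for the whole second after the job is handed in: Bun at rest in the gripped tongs, pressed by the claws, not touched by the gripper; its centre within 40 mm of the plate's middle seen from above and 75 to 200 mm above the work surface; nothing touches tray or cup; long roll, cup and jug within 30 mm of their start (contact force between the fingers and tongs above 1 N and contact force between tongs and bun above 0.3 N and contact force between the fingers and bun below 0.2 N and horizontal distance between bun_center and plate_center below 0.04 m and height (world z) of bun_center between 0.075 and 0.2 m and contact force between each of bun, tongs and tray below 0.05 N and contact force between each of bun, tongs and cup below 0.05 N and linear speed of bun below 0.03 m/s and distance of each of long_roll, cup, jug from where it was at the start of the episode below 0.03 m); the arm keeps its last pose, push and grip.
It fails at once if the gripper or arm touches the bun (contact force between any of the fingers, the arm and bun above 0.5 N).
It fails at once if the long roll, the cup or the milk jug is pushed away (distance of any of long_roll, cup, jug from where it was at the start of the episode above 0.03 m).
It also fails if it takes over 48 s, if anything falls off the work surface, if the arm or the gripper's body presses on something with over 40 N, if the wrist force passes 120 N, or if a joint passes its speed limit or range.

## Working session

There is one attempt and no reset: what is moved stays moved. The work goes in short steps, Python scripts to look and compute and a shell command to move; the robot and the scene stay as the last step left them, time stands still between calls to the robot, and variables do not carry over. Pictures are saved under pics/ and viewed, at most 10 in all, crops included, and the job is handed in when it is done.

```bash
mkdir -p pics; ls
cat > h.py <<'E'
import numpy as np, cv2
from station import arm
def cloud(cam,depth):
    c=arm.get_calibration(cam);K=np.array(c["mtx"]);R=np.array(c["R"]);t=np.array(c["t"])
    v,u=np.mgrid[0:420,0:560]
    p=np.stack([(u-K[0,2])/K[0,0]*depth,(v-K[1,2])/K[1,1]*depth,depth],-1)
    return (p-t)@R
E
python3 - <<'E'
from h import *
s=arm.get_state();print({k:np.round(v,3).tolist() for k,v in s.items()},arm.hold_point_z)
for cam in("top","side"):
    im,d=arm.grab_frame(cam);cv2.imwrite(f"pics/{cam}0.png",im[...,::-1]);P=cloud(cam,d);np.savez(f"{cam}0.npz",im=im,d=d,P=P)
    for n in("tongs_grip","rest","bun_center","long_roll_center","board","plate_center","cup","jug"):
        for r in arm.trace(n,cam)[:3]:
            m=r["mask"]&(d>0);q=P[m]
            if len(q): print(cam,n,round(r["score"],2),r["extent"],len(q),np.round(np.median(q,0),3),np.round(np.percentile(q,2,0),3),np.round(np.percentile(q,98,0),3))
E
```

```text
pics
{'t': 0.0, 'q': [1.549, 0.359, 0.011, -0.0, -1.224, -0.288], 'qd': [-0.002, 0.001, -0.0, 0.0, 0.0, 0.001], 'joint_efforts': [-0.001, -58.271, 29.305, 6.997, 0.007, -0.0], 'eef_pos': [0.206, 0.642, 0.226], 'ee_rot': [3.14, -0.0, -0.31], 'force': [-1.233, -0.568, 0.402], 'moment': [-0.004, 0.009, 0.025], 'gripper_force': 0.0, 'width': 0.088} 0.0188
top tongs_grip 0.9 [153.9, 159.7, 35.5, 65.3] 370 [0.584 0.312 0.034] [ 0.491  0.268 -0.002] [0.663 0.367 0.043]
top rest 0.57 [154.0, 156.8, 56.5, 76.4] 2246 [0.577 0.299 0.004] [ 0.48   0.23  -0.004] [0.669 0.36  0.024]
top rest 0.56 [149.3, 256.0, 52.6, 79.6] 2919 [0.289 0.307 0.003] [ 0.195  0.244 -0.004] [0.386 0.371 0.021]
top bun_center 0.58 [292.3, 191.5, 18.8, 19.8] 260 [ 0.552 -0.042  0.05 ] [ 0.531 -0.066  0.034] [ 0.575 -0.02   0.057]
top long_roll_center 0.7 [252.6, 197.3, 17.0, 29.8] 447 [0.523 0.06  0.049] [0.486 0.038 0.02 ] [0.563 0.082 0.057]
top long_roll_center 0.48 [240.0, 168.1, 80.5, 70.5] 3068 [0.553 0.008 0.018] [ 0.47  -0.087 -0.   ] [0.63 0.11 0.04]
top board 0.6 [242.0, 171.4, 78.3, 65.3] 2886 [0.551 0.006 0.
[... 830 characters left out ...]
-0.018  0.055]
side bun_center 0.74 [98.9, 262.5, 102.2, 71.1] 1038 [0.565 0.291 0.035] [0.48  0.268 0.002] [0.672 0.361 0.042]
side long_roll_center 0.92 [245.7, 223.3, 37.0, 34.5] 694 [0.514 0.066 0.049] [0.48  0.042 0.033] [0.555 0.083 0.054]
side board 0.96 [219.1, 185.2, 96.2, 90.0] 3853 [0.535 0.016 0.018] [ 0.463 -0.087  0.005] [0.62  0.115 0.021]
side plate_center 0.74 [292.9, 122.2, 124.7, 83.8] 4413 [ 0.503 -0.273  0.012] [ 0.409 -0.376  0.007] [ 0.649 -0.195  0.021]
side cup 0.73 [314.1, 124.4, 29.8, 36.9] 912 [ 0.604 -0.268  0.04 ] [ 0.572 -0.312  0.001] [ 0.678 -0.204  0.061]
side cup 0.39 [242.3, 225.8, 40.0, 30.0] 680 [0.513 0.067 0.049] [0.479 0.043 0.032] [0.552 0.083 0.054]
```

```bash
python3 -c "
import cv2,numpy as np
a=cv2.imread('pics/top0.png')[80:340,130:440];b=cv2.imread('pics/side0.png')[100:420,80:430]
cv2.imwrite('pics/a.png',cv2.resize(a,(700,587),interpolation=2));cv2.imwrite('pics/b.png',cv2.resize(b,(650,594),interpolation=2))"
```

```text
(no output)
```

View pics/a.png

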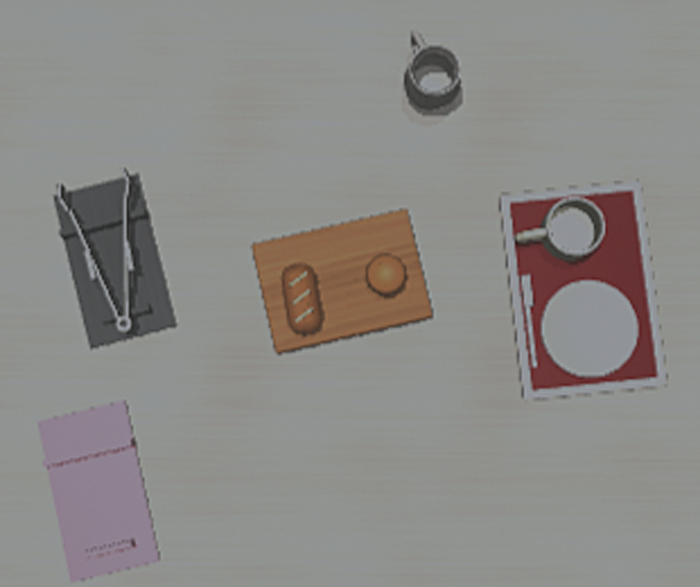

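View pics/b.png

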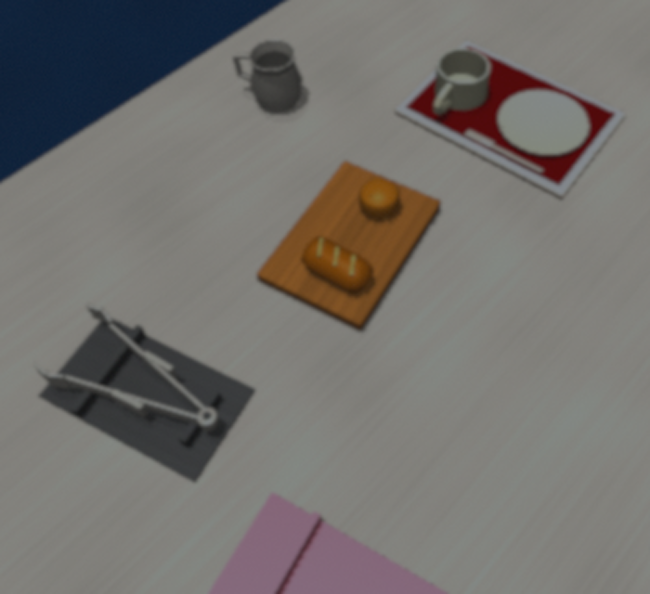

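The top view (crop) shows the tongs on the dark rest with the pivot at (124,324) towards the robot and the claws at (60,190) and (128,172). The bun is at (386,274) and the roll at (302,298). The plate is at (590,328) with the cup beyond it. The pink rest is a decoy. Next I compute poses.

```bash
cat >> h.py <<'E'
def px(cam,uv,z):
    c=arm.get_calibration(cam);K=np.array(c["mtx"]);R=np.array(c["R"]);t=np.array(c["t"])
    o=-R.T@t;r=R.T@np.linalg.solve(K,[uv[0],uv[1],1.]);return o+r*(z-o[2])/r[2]
def circ(q):
    A=np.c_[2*q[:,:2],np.ones(len(q))];x=np.linalg.lstsq(A,(q[:,:2]**2).sum(1),rcond=None)[0];return x[:2],np.sqrt(x[2]+x[:2]@x[:2])
E
python3 - <<'E'
from h import *
s=700/310;f=lambda u,v,z:px("top",(130+u/s,80+v/s),z)
piv=f(124,324,.035);c1=f(61,190,.04);c2=f(128,172,.04)
print("piv",piv,c1,c2,np.linalg.norm(c1-c2))
m=(c1+c2)/2-piv;print(np.linalg.norm(m[:2]),np.degrees(np.arctan2(m[1],m[0])))
for cam in("top","side"):
    Z=np.load(cam+"0.npz");P=Z["P"];im=Z["im"].astype(int)
    x,y,z=P[...,0],P[...,1],P[...,2];ok=Z["d"]>0
    t=ok&(x>.45)&(x<.72)&(y>.2)&(y<.4)&(z>.026)&(z<.06)
    q=P[t];print(cam,"tongs",len(q),cv2.minAreaRect(q[:,:2].astype(np.float32)),q.min(0),q.max(0))
    dk=ok&(x>.45)&(x<.72)&(y>.2)&(y<.4)&(z<.012)&(im.max(2)<75)&(z>-.01)
    print("rest",dk.sum(),cv2.minAreaRect(P[dk][:,:2].astype(np.float32)))
    rd=ok&(x>.45)&(x<.72)&(y>.2)&(y<.4)&(z>.012)&(z<.024)
    b=ok&(np.hypot(x-.55,y+.042)<.045)&(z>.03)
    q=P[b];print("bun",len(q),np.median(q,0),q[:,2].max(),(q.min(0)+q.max(0))/2,np.ptp(q,axis=0), cv2.minEnclosingCircle(q[:,:2].astype(np.float32)))
    w=ok&(im[...,0]-im[...,2]<40)&(im.min(2)>60)&(np.hypot(x-.475,y+.29)<.075)&(z>.010)
    hull=cv2.convexHull(P[w][:,:2].astype(np.float32))
    red=ok&(im[...,0]-im[...,1]>50)&(y<-.15)
    print("red",red.sum(),cv2.minAreaRect(P[red][:,:2].astype(np.float32)))
    e=cv2.fitEllipse(hull);print("plate",w.sum(),e)
E
```

```text
piv [0.49036866 0.27478596 0.035     ] [0.65482944 0.35580345 0.04      ] [0.67780813 0.27416871 0.04      ] 0.08480714271417943
0.18048405541045592 12.869725288365547
top tongs 365 ((0.5812658071517944, 0.3106507360935211), (0.19927717745304108, 0.08790900558233261), 3.514794111251831) [0.48364017 0.26536835 0.02603838] [0.68291922 0.35926153 0.04716611]
rest 475 ((0.5743951201438904, 0.2967107892036438), (0.1990625262260437, 0.10959266126155853), 14.609917640686035)
bun 257 [ 0.55249886 -0.04125972  0.04959827] 0.059250045625949196 [ 0.55473661 -0.04265219  0.04503215] [0.04778558 0.04703851 0.0284358 ] ((0.5546137690544128, -0.04299825057387352), 0.025020048022270203)
red 1917 ((0.5397042632102966, -0.28872057795524597), (0.23313646018505096, 0.15422415733337402), 5.985103130340576)
plate 1466 ((0.47501808404922485, -0.2887879014015198), (0.14267313480377197, 0.1483314484357834), 95.86373901367188)
side tongs 853 ((0.5746093392372131, 0.29869091510772705), (0.19856995344161987, 0.09003082662820816), 12.943039894104004) [0.47762033 0.26570052 0.02601501] [0.67994014 0.36147895 0.04417227]
rest 3768 ((0.5700677633285522, 0.2967752516269684), (0.20076480507850647, 0.10908094793558121), 15.41173267364502)
bun 373 [ 0.54336288 -0.03520934  0.04898492] 0.05675729155149926 [ 0.54702281 -0.03957622  0.04347533] [0.04726851 0.04608795 0.02656393] ((0.5477244853973389, -0.040333040058612823), 0.02455172874033451)
red 1196 ((0.5688894987106323, -0.6229597926139832), (0.22884954512119293, 0.8202691078186035), 5.778392791748047)
plate 1576 ((0.47534942626953125, -0.28904950618743896), (0.14505907893180847, 0.14690250158309937), 4.825253486633301)
```

```bash
cat >> h.py <<'E'
def to(x,y,z,yaw):
    s=arm.get_state();p=np.array(s["eef_pos"]);r=s["ee_rot"][2];d=np.array([x,y,z])-p
    print("at",np.round(p,4),np.round(np.degrees(s["ee_rot"]),1),"->",np.round([(np.cos(r)*d[0]+np.sin(r)*d[1])/.025,(np.sin(r)*d[0]-np.cos(r)*d[1])/.025,-d[2]/.025,-(yaw-np.degrees(r))/5],2))
E
python3 - <<'E'
from h import *
s=700/310
print("plate",px("top",(130+590/s,80+328/s),.02), "board corners",[np.round(px("top",(130+u/s,80+v/s),.018),3).tolist() for u,v in((253,243),(277,353),(433,316),(407,210))])
to(.567,.295,.13,14)
E
```

```text
plate [ 0.48919802 -0.29595832  0.02      ] board corners [[0.593, 0.121, 0.018], [0.457, 0.089, 0.018], [0.503, -0.103, 0.018], [0.636, -0.071, 0.018]]
at [0.2058 0.6428 0.2266] [-180.     0.   -17.7] -> [18.    8.85  3.86 -6.35]
```

```bash
python3 -m crank '[[[2,1,0,-0.7],[4,2,0,-1.4],[6.3,3.1,0.4,-2.3],[8.5,4.2,1,-3.1],[10.8,5.3,1.6,-4],[13,6.4,2.2,-4.9],[15,7.4,2.8,-5.6],[16.6,8.2,3.3,-6.1],[17.6,8.7,3.7,-6.35],[18,8.85,3.86,-6.35],[18,8.85,3.86,-6.35],[18,8.85,3.86,-6.35]]]' 0 5
python3 - <<'E'
from h import *
to(.567,.295,.0105,14)
im,d=arm.grab_frame("side");cv2.imwrite("pics/c.png",cv2.resize(im[210:400,40:300,::-1],(780,570),interpolation=2))
E
```

```text
t: 2.4
eef_pos: [0.5666, 0.2958, 0.1306]
ee_rot: [-3.141, -0.001, 0.245]
force: [-0.4, 0.1, 0.1]
width: 0.0879
gripper_force: 0.0
at [0.5666 0.2958 0.1306] [-180.   -0.   14.] -> [0.01 0.04 4.8  0.01]
```

View pics/c.png

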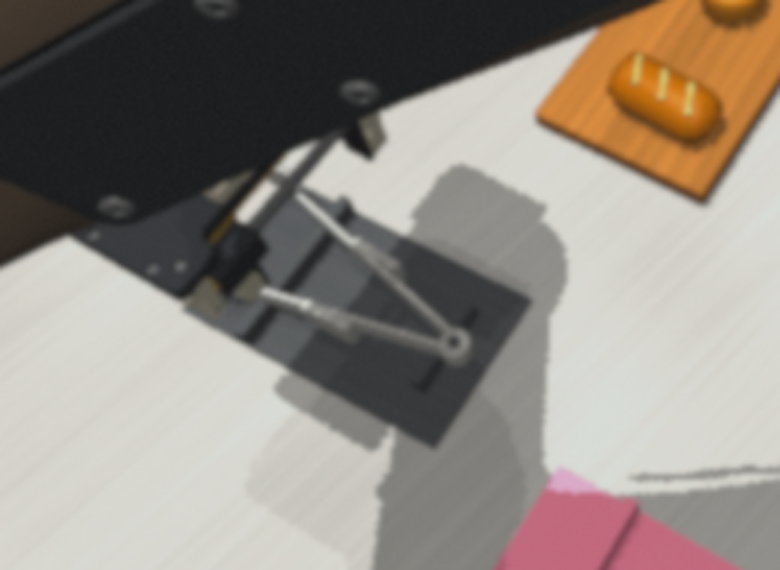

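The open gripper is above the tongs. The fingers, near (240,260) and (365,140), straddle the arms seen beneath, and the grip plates are at (335,320) and (385,260). Next I lower it and close lightly.

```bash
python3 -m crank '[[[0,0,1.2,0],[0,0,2.4,0],[0,0,3.4,0],[0,0,4.2,0],[0,0,4.7,0],[0,0,4.8,0],[0,0,4.8,0],[0,0,4.8,0]]]' 0 5
```

```text
t: 3.45
eef_pos: [0.5674, 0.2954, 0.011]
ee_rot: [-3.141, -0.001, 0.245]
force: [0.6, 0.1, 0.1]
width: 0.0878
gripper_force: 0.0
```

```bash
python3 -m crank '[[[0,0,0,0],[0,0,0,0],[0,0,0,0],[0,0,0,0],[0,0,0,0],[0,0,0,0],[0,0,0,0],[0,0,0,0]]]' 1 5
```

```text
t: 4.45
eef_pos: [0.567, 0.2949, 0.0101]
ee_rot: [3.142, -0.0, 0.244]
force: [-0.1, -0.6, 0.0]
width: 0.0547
gripper_force: 5.0
```

```bash
python3 -m crank '[[[0,0,-0.4,0],[0,0,-1,0],[0,0,-1.8,0],[0,0,-2.6,0],[0,0,-3.4,0],[0,0,-4,0],[0,0,-4.3,0],[0,0,-4.4,0],[0,0,-4.4,0],[0,0,-4.4,0]]]' 1 5
python3 - <<'E'
from h import *
a=np.radians(12);to(.551-.09*np.cos(a),-.0415-.09*np.sin(a),.12,12)
im,d=arm.grab_frame("side");cv2.imwrite("pics/d.png",cv2.resize(im[210:400,40:300,::-1],(780,570),interpolation=2))
E
```

```text
t: 5.7
eef_pos: [0.5666, 0.2947, 0.1193]
ee_rot: [3.141, 0.001, 0.244]
force: [0.5, 0.2, -1.3]
width: 0.0545
gripper_force: 5.0
at [0.5666 0.2947 0.1193] [1.8e+02 1.0e-01 1.4e+01] -> [-7.46 12.77 -0.03  0.4 ]
```

View pics/d.png

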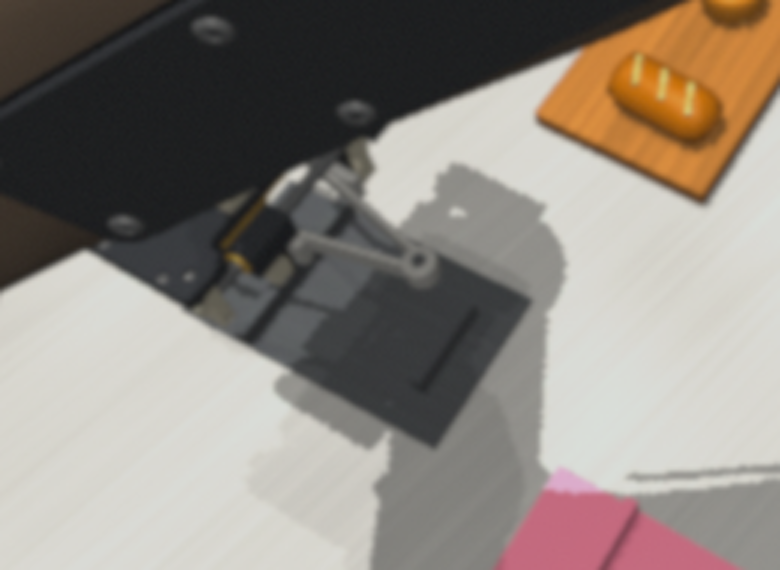

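Tongs are off the rest and level, with the pivot at (420,260) and the light grip leaving them open. Next I carry them above the bun.

```bash
python3 -m crank '[[[-0.2,0.4,0,0],[-0.7,1.2,0,0.05],[-1.4,2.4,0,0.1],[-2.3,4,0,0.15],[-3.2,5.6,0,0.2],[-4.2,7.2,0,0.25],[-5.1,8.8,0,0.3],[-6,10.3,0,0.35],[-6.7,11.5,0,0.4],[-7.2,12.3,0,0.4],[-7.4,12.7,0,0.4],[-7.46,12.77,0,0.4]]]' 1 5; python3 -m crank '[[[0,0,0,0],[0,0,0,0]]]' 1 5;python3 - <<'E'
from h import *
a=np.radians(12);to(.551-.09*np.cos(a),-.0415-.09*np.sin(a),.022,12)
for c in("side","top"):
    im,d=arm.grab_frame(c);np.savez(c+"1.npz",im=im,d=d,P=cloud(c,d))
    cv2.imwrite(f"pics/e{c}.png",cv2.resize(im[(130,110)[c=="top"]:,180:,::-1][:190,:260],(780,570),interpolation=2))
    for r in arm.trace("tongs_claws",c)[:2]:
        q=cloud(c,d)[r["mask"]&(d>0)];q=q[(q[:,2]>.1)&(q[:,2]<.17)]
        if len(q):print(c,r["score"],r["extent"],len(q),q.min(0),q.max(0),cv2.minAreaRect(q[:,:2].astype(np.float32)))
E
```

```text
t: 7.25
eef_pos: [0.4631, -0.0605, 0.1201]
ee_rot: [3.142, -0.0, 0.208]
force: [0.8, -0.7, -1.5]
width: 0.0545
gripper_force: 5.0
t: 7.5
eef_pos: [0.4635, -0.0594, 0.12]
ee_rot: [-3.142, -0.0, 0.21]
force: [0.1, -0.4, -0.8]
width: 0.0544
gripper_force: 5.0
at [ 0.4635 -0.0594  0.12  ] [-180.   -0.   12.] -> [-0.03  0.03  3.92  0.01]
side 0.85 [264.2, 154.3, 103.1, 64.1] 713 [ 0.3743457  -0.08772054  0.12435872] [0.57539282 0.00669392 0.15412544] ((0.4707335829734802, -0.05491265654563904), (0.19670842587947845, 0.08982422947883606), 12.345494270324707)
top 0.49 [311.5, 252.6, 7.0, 13.6] 65 [ 0.38000052 -0.08378505  0.13953599] [ 0.41258596 -0.06592464  0.15080168] ((0.39619845151901245, -0.07469450682401657), (0.03248857334256172, 0.017755689099431038), 1.9541702270507812)
```

View pics/eside.png

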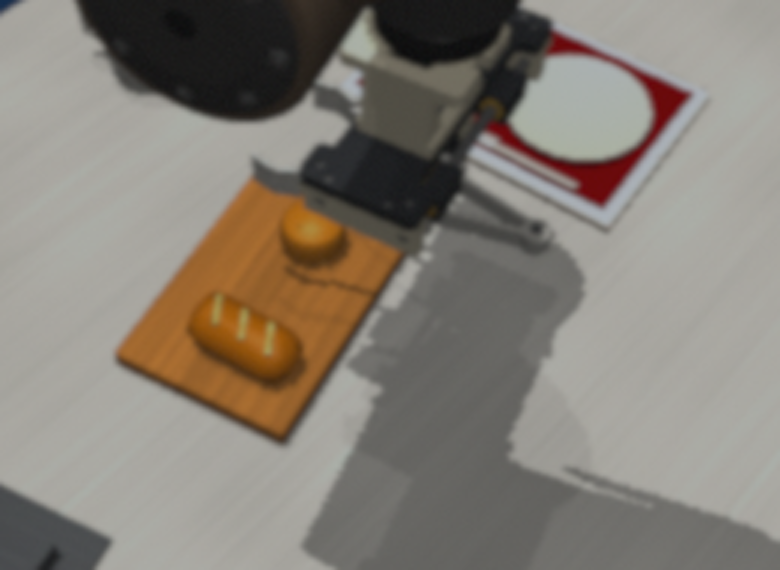

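View pics/etop.png

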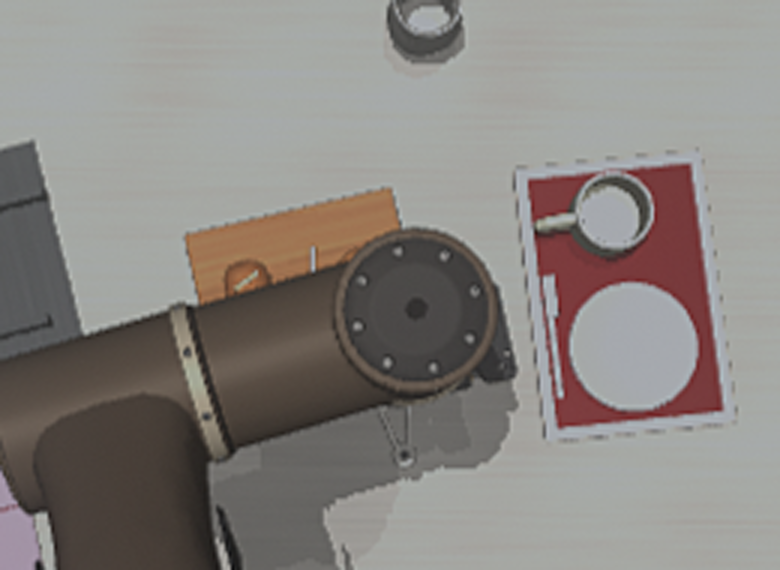

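In the side view the claws lie over the bun, one seen at (270,180). From the depth the claw centre is (0.549,-0.038) against the bun at (0.548,-0.040). Next I descend.

```bash
python3 -m crank '[[[0,0.07,0.4,0],[0,0.07,1,0],[0,0.07,1.7,0],[0,0.07,2.4,0],[0,0.07,3,0],[0,0.07,3.5,0],[0,0.07,3.8,0],[0,0.07,3.95,0],[0,0.07,3.98,0],[0,0.07,3.98,0]]]' 1 5
```

```text
t: 8.95
eef_pos: [0.4638, -0.0616, 0.0209]
ee_rot: [3.142, -0.001, 0.209]
force: [-0.5, -0.6, -1.2]
width: 0.0545
gripper_force: 5.0
```

```bash
python3 -m crank '[[[0,0,0,0],[0,0,0,0],[0,0,0,0],[0,0,0,0],[0,0,0,0],[0,0,0,0],[0,0,0,0],[0,0,0,0]]]' 1 25
```

```text
t: 9.95
eef_pos: [0.4636, -0.0616, 0.0206]
ee_rot: [3.142, -0.0, 0.21]
force: [1.0, 0.2, 0.1]
width: 0.0398
gripper_force: 25.0
```

Width is 39.8 mm, as expected on the bun. Next I lift.

```bash
python3 -m crank '[[[0,0,-0.3,0],[0,0,-0.9,0],[0,0,-1.6,0],[0,0,-2.3,0],[0,0,-2.9,0],[0,0,-3.4,0],[0,0,-3.8,0],[0,0,-4,0],[0,0,-4,0],[0,0,-4,0]]]' 1 25
python3 - <<'E'
from h import *
a=np.radians(-15);to(.489-.09*np.cos(a),-.294-.09*np.sin(a),.097,-15)
im,d=arm.grab_frame("side");cv2.imwrite("pics/f.png",cv2.resize(im[130:320,180:440,::-1],(780,570),interpolation=2))
E
```

```text
t: 11.2
eef_pos: [0.4632, -0.0617, 0.1201]
ee_rot: [-3.142, 0.001, 0.209]
force: [-0.4, 0.2, -1.5]
width: 0.0398
gripper_force: 25.0
at [ 0.4632 -0.0617  0.1201] [-1.8e+02  1.0e-01  1.2e+01] -> [-4.13  7.67  0.92  5.4 ]
```

View pics/f.png

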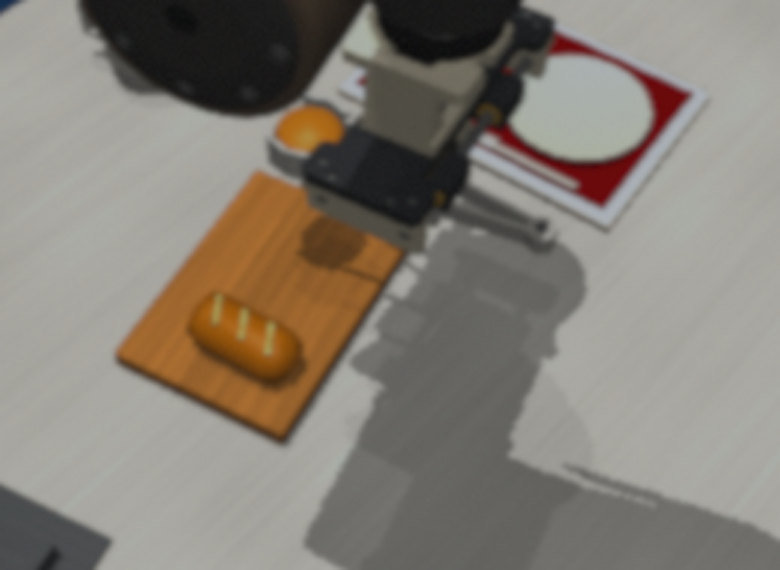

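The bun is held in the claws at (310,130), clear of the board, and the roll is untouched. Next I carry it to the plate.

```bash
python3 -m crank '[[[-0.1,0.2,0,0.2],[-0.4,0.7,0,0.6],[-0.9,1.6,0,1.2],[-1.4,2.6,0,1.9],[-1.9,3.6,0.1,2.6],[-2.5,4.6,0.2,3.3],[-3,5.6,0.4,4],[-3.5,6.5,0.6,4.6],[-3.9,7.2,0.8,5.1],[-4.1,7.6,0.9,5.4],[-4.13,7.67,0.92,5.4],[-4.13,7.67,0.92,5.4]]]' 1 25; python3 -m crank '[[[0,0,0,0],[0,0,0,0],[0,0,0,0],[0,0,0,0]]]' 1 25
python3 - <<'E'
from h import *
a=np.radians(-15);to(.489-.09*np.cos(a),-.294-.09*np.sin(a),.097,-15)
for c in("side","top"):
    im,d=arm.grab_frame(c);P=cloud(c,d)
    if c=="side":cv2.imwrite("pics/g.png",cv2.resize(im[80:270,220:480,::-1],(780,570),interpolation=2))
    for r in arm.trace("bun_center",c)[:2]:
        q=P[r["mask"]&(d>0)];print(c,r["score"],r["extent"],np.median(q,0),np.percentile(q,3,0),np.percentile(q,97,0))
E
```

```text
t: 12.75
eef_pos: [0.4025, -0.2706, 0.0977]
ee_rot: [3.142, -0.0, -0.262]
force: [0.7, 0.3, -1.6]
width: 0.0396
gripper_force: 25.0
t: 13.25
eef_pos: [0.4025, -0.2706, 0.0976]
ee_rot: [3.142, -0.0, -0.261]
force: [-0.7, 0.5, -1.6]
width: 0.0396
gripper_force: 25.0
at [ 0.4025 -0.2706  0.0976] [180.  -0. -15.] -> [-0.02  0.01  0.02  0.  ]
side 0.55 [368.5, 125.6, 12.1, 7.8] [ 0.49572237 -0.29678536  0.12852856] [ 0.48405862 -0.30948352  0.12373514] [ 0.50811332 -0.28808736  0.13132307]
top 0.68 [392.8, 215.1, 16.0, 5.0] [ 0.50436222 -0.29452557  0.12575927] [ 0.49538716 -0.31157806  0.11675335] [ 0.51512429 -0.27735468  0.13357461]
```

View pics/g.png

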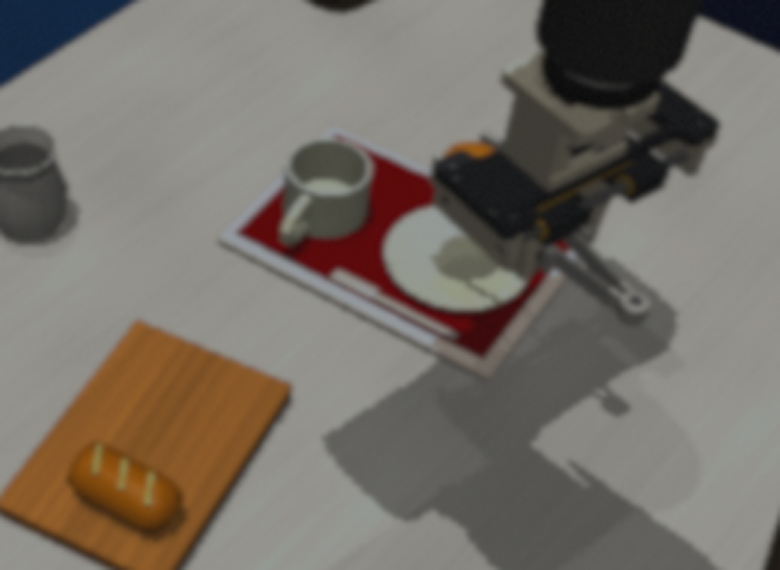

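The bun, at (470,150), is still held over the plate with its shadow on it. It is about 0.115 m up and centred within about a centimetre, with the cup, jug and roll in place.

```bash
python3 -c "
from station import arm
print(arm.job_done())"
```

```text
the job is handed in; nothing more can be done
None
```

I handed in the job with the bun held still in the closed tongs over the middle of the side plate, about 10 cm above it; the long roll, cup and jug stayed in place, but the hand-in returned no verdict.

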